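# Shift the bottle turntable from second to third

### The job

Shift the bottle turntable's gear lever from second to third by pushing its knob with the fingertips: out of the near left slot to neutral, across to the right, then forward until it is fully home in the far right slot, the one with three dots. Do not grip the knob or force it, do not run the lever into first or fourth on the way, and leave the bottles, bowl and wrench where they stand.

Things in the scene. Friction and masses are not known exactly. Their poses are not given: they have to be found in the camera images.
- feeder: bottle feed turntable, fixed to the table. Origin on the table (z 0) under the middle of the gear gate; x axis points forward, from the blue gearbox (160 x 160 mm) to the turntable's axis; y left, z up. Grey motor on the -y side to y -255 mm, 114 mm high; switch box on the +y side to y 110 mm, 98 mm high
- gate (a point): middle of the aluminium gate plate's upper face, 120 mm above the table; plate 132 x 132 mm, axes as the feeder's. Cut with an H: two 15 mm wide slots along x at y +20 and -20 mm, ending at x +29.5 and -29.5 mm, joined by a 15 mm wide neutral channel along y at x 0; corners rounded. Black dots number the slot ends: 1 far left, 2 near left, 3 far right, 4 near right
- turntable (a point): point of the turntable disc's rim nearest the gearbox, on its upper face, 105 mm forward of the gate's middle, 100 mm above the table; disc radius 195 mm, a guide rail 140 mm high round its far side, a white hub 20 mm high in its middle; three open bottles stand on it
- gear_lever: gear lever: 10 mm steel rod, black ball knob of 40 mm diameter with a red spot on top. Origin at the knob's centre, 190 mm up the rod from a universal pivot on the feeder's z axis, 30 mm above the table. Stiff: moves for about 3 N at the knob, stays where left, no spring, no detent, cannot be lifted. Starts in the second slot (near left), half to fully in. Over 35 N on it is too rough
- lever_across (a joint): sideways tilt c of the lever, rad: 0 in the middle, +0.226 in the right-hand slots (third, fourth), -0.226 in the left-hand ones (first, second), play 0.03 either way (5 mm at the knob). With forward tilt l the knob's centre lies at 190 mm x (sin l, -sin c cos l, cos c cos l) from the pivot in the feeder's axes
- lever_along (a joint): forward tilt l of the lever, rad: 0 in neutral (play 0.03 either way in the neutral channel), about +0.26 fully home in a far slot (first, third), about -0.26 fully home in a near slot (second, fourth)
- pump_bowl: small open steel bowl, 96 mm across, 50 mm high, 220 g, loose on the table; origin at the centre of its underside
- wrench: steel wrench 160 mm long lying flat on the table, loose; origin under its middle
- open_bottle0: 60 ml brown-filled open bottle, no pump, 35 mm across, 101 mm tall, 75 g, loose, standing on the turntable disc; origin at the centre of its underside
- open_bottle1: 60 ml brown-filled open bottle, no pump, 35 mm across, 101 mm tall, 75 g, loose, standing on the turntable disc; origin at the centre of its underside
- open_bottle2: 60 ml brown-filled open bottle, no pump, 35 mm across, 101 mm tall, 75 g, loose, standing on the turntable disc; origin at the centre of its underside
- spray_bottle0: brown-filled spray bottle with a white pump head, 36 mm across, 120 mm tall, 85 g, loose, standing on the table; origin at the centre of its underside
- spray_bottle1: brown-filled spray bottle with a white pump head, 36 mm across, 120 mm tall, 85 g, loose, standing on the table; origin at the centre of its underside

How it is judged (in metres and radians):
On the way, in this order (a step that is already met when the one before it is completed fails the run):
1. the lever stands in neutral on the right-hand side, in front of the third slot (value of joint lever_across above 0.185 rad and value of joint lever_along between -0.1 and 0.1 rad), for 0.05 s.
2. the lever is fully home in the third slot (value of joint lever_across above 0.185 rad and value of joint lever_along above 0.225 rad), for 0.2 s.
At the end, for the whole second after the job is handed in: the lever rests in the third (far right) slot, within about 6 mm at the knob of fully home (lever_along above 0.225, lever_across above 0.185), and every bottle, the bowl and the wrench stand within 20 mm of where they began (all of step 2 and value of joint lever_along below 0.32 rad and velocity of joint lever_along between -0.05 and 0.05 rad/s and velocity of joint lever_across between -0.05 and 0.05 rad/s and distance of each of open_bottle0, open_bottle1, open_bottle2, spray_bottle0, spray_bottle1, pump_bowl, wrench from where it was at the start of the episode below 0.02 m); the robot touches nothing.
It fails at once if the lever runs into first gear (value of joint lever_across below -0.1 rad and value of joint lever_along above 0.12 rad).
It fails at once if the lever runs into fourth gear (value of joint lever_across above 0.1 rad and value of joint lever_along below -0.12 rad).
It fails at once if the lever is gripped or forced (over 35 N between fingers and lever) (contact force between the fingers and gear_lever above 35 N).
It fails at once if a bottle, the bowl or the wrench is knocked over, pushed aside or picked up (20 mm) (distance of any of open_bottle0, open_bottle1, open_bottle2, spray_bottle0, spray_bottle1, pump_bowl, wrench from where it was at the start of the episode above 0.02 m).
It also fails if it takes over 51 s, if anything falls off the work surface, if the arm or the gripper's body presses on something with over 40 N, if the wrist force passes 120 N, or if a joint passes its speed limit or range.

### The arm

A 6-joint arm with a two-finger parallel gripper is mounted at the origin on the work surface. World frame = base frame: x ahead of the robot, y to its left, z up, the work surface at z = 0. Lengths are in mm, angles in rad, forces in N, time in s.
With the tool pointing down it reaches from about 275 to 725 mm from the base axis. Payload 5.6 kg.
Tool frame: the origin (TCP) lies between the finger pads; the fingertips stand 17 mm ahead of it and the grasp point (between the pads) lies 2 mm behind it; z points along the fingers, y is the line along which they close (so a half turn about z gives the same grasp; the last joint's range is limited). The gripper opens to 85 mm and grips with 20 to 120 N. Pads are 22 mm wide; open, the fingers measure 114 mm over their backs; the gripper's body (76 mm by 85 mm) begins 54 mm behind the grasp point. The pads swing forward as they close: fully open they stand 13 mm farther back than shut.
Start: joints at [1.557, 0.255, 0.108, 0, -1.424, -0.285], TCP at [161.878, 525.631, 248.283] pointing down, gripper open.
Joint ranges: [-2.95, 2.95], [-1.21, 1.97], [-1.09, 1.5], [-2.87, 1.71], [-2.94, -0.07], [-3.05, 3.05]. Speed limits (rad/s): [2.57, 2.57, 3.14, 3.14, 3.14, 3.14].

### API

Orientations are given as a rotation vector (axis times angle).
In Python, from bench import readout, capture, robot gives the robot as it stands.
- The arm moves only by the tool carry_out, never from a script. Its argument "series" is a list of rows, each an object with "offset": the shift along the tool's x, y, z in m, a list of three; "dr": the turn, a rotation vector about the tool's x, y, z in degrees, a list of three; "jaw": the closure, from 0 (fully open) to 1 (shut). A call has 1 to 12 rows; each row shifts and turns the commanded pose from where the row before left it, along the tool's axes as they then stand; what a row does not reach is not made up. A row lasts 1/12 s, in which the tool goes at most 41.7 mm and 7.16 degrees, less where a joint would pass 70% of its speed; a pose out of reach is approached as far as the arm can. A call with a gripper value outside its range is refused whole. The fingers move at their own pace and stop on an object; the grip force is fixed at half the most. Time passes only in rows, so rows that do not move let the fingers close. It gives the time, the measured TCP pose, the force, the opening and the grip force at its end, in the units of the state.
- readout.sense(): the state, without advancing time (a new reading comes with each control period).
- capture(name): name is "scene" or "side" or "wrist"; returns a dict with "color" (480x640x3 uint8, red, green, blue), "vfov" (degrees; the focal length in pixels is half the picture's height over the tangent of half this angle, whatever the lens; pixels are square), "cx", "cy" (the principal point, pixels), "position" and "rotation" of the camera in the world. Camera axes: x right, y down, z forward; pixel columns grow to the right and rows downward; lengths in mm; the calibration is good to about 2 mm. A picture is of the moment at which its call begins. There is no depth.
- robot.hand_in(): hands the job in; it is judged then, once.
The state is a dict: "time": time; "joint_positions": joint angles; "joint_vel": joint speeds; "joint_efforts": joint torques, N m; "tcp_pos": TCP position; "tool_rot": TCP orientation; "contact_force": force on the tool from outside, world axes, zero at the start; "moment": the same for the moment, N m; "finger_gap": opening from 0.0 (shut) to 1.0 (fully open); "grip_force": force on a finger pad.
Only numpy, scipy, OpenCV 4.12 (cv2) and the standard library are available. Lean on these libraries where they do the work, as an engineer would, in place of code of your own. Each camera call takes 0.05 s, during which the arm holds its last target. There are 200 camera calls.

## Working session

There is one attempt and no reset: what is moved stays moved. The work goes in short steps, Python scripts to look and compute and a tool call to move; the robot and the scene stay as the last step left them, time stands still between calls to the robot, and variables do not carry over. Pictures are saved under pics/ and viewed, at most 10 in all, crops included, and the job is handed in when it is done.

Besides the shell and the picture viewer there is one more tool, called after ">>>" as name(argument=value, ...), one argument or row to a line, values as JSON. carry_out: Moves the arm, as the interface text tells. Its arguments: {"type":"object","properties":{"series":{"type":"array","items":{"type":"object","properties":{"offset":{"type":"array","items":{"type":"number"}},"dr":{"type":"array","items":{"type":"number"}},"jaw":{"type":"number"}}}}},"required":["series"]}

```bash
mkdir -p pics; ls; python3 - <<'E'
from bench import readout,capture
import cv2,numpy as np,pickle
s=readout.sense();print({k:np.round(v,3) for k,v in s.items()})
for n in("scene","side","wrist"):
    c=capture(n);pickle.dump(c,open(f"pics/{n}0.pkl","wb"));cv2.imwrite(f"pics/{n}0.png",c["color"][:,:,::-1])
    print(n,c["vfov"],c["cx"],c["cy"],np.round(c["position"],1),np.round(c["rotation"],3).tolist())
E
```

```text
pics
{'time': np.float64(0.0), 'joint_positions': array([ 1.557,  0.256,  0.107, -0.   , -1.424, -0.285]), 'joint_vel': array([-0.001, -0.   , -0.   , -0.001, -0.001, -0.   ]), 'joint_efforts': array([ 1.0000e-03, -3.8663e+01,  2.3794e+01,  5.3650e+00, -6.0000e-03,
       -0.0000e+00]), 'tcp_pos': array([161.706, 525.208, 247.41 ]), 'tool_rot': array([ 3.105, -0.467, -0.   ]), 'contact_force': array([-0.113, -0.99 ,  0.532]), 'moment': array([ 0.007, -0.013,  0.002]), 'grip_force': np.float64(0.0), 'finger_gap': np.float64(1.0)}
scene 46.121430067509 327.65750117936295 242.47191887345002 [1133.1 -582.8  784.7] [-2.084, -0.853, 0.396]
side 47.107161586934495 308.4818528044876 234.39944391466918 [286.5 696.7 835.9] [-0.553, 2.708, -1.17]
wrist 62.498467508704465 323.52663430970813 242.0838621837576 [226.  505.  373.8] [1.76, -2.382, -0.321]
```

View pics/scene0.png

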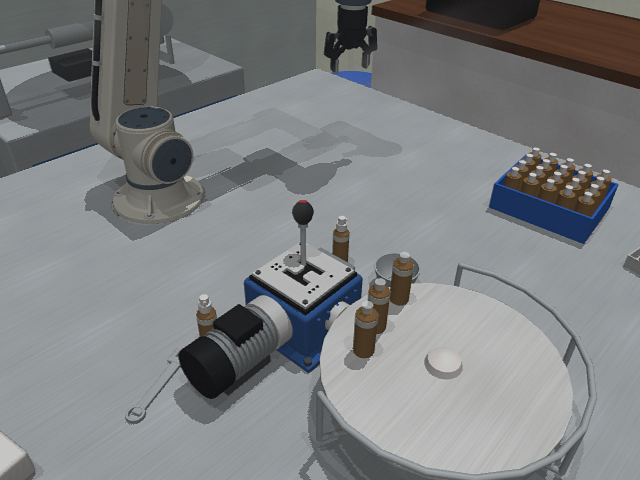

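View pics/side0.png

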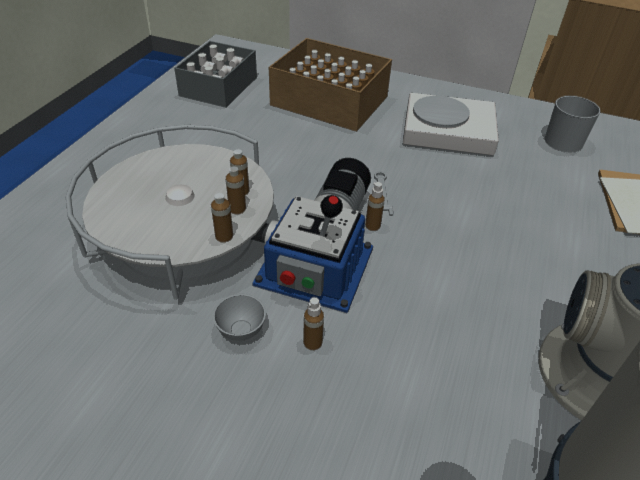

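View pics/wrist0.png

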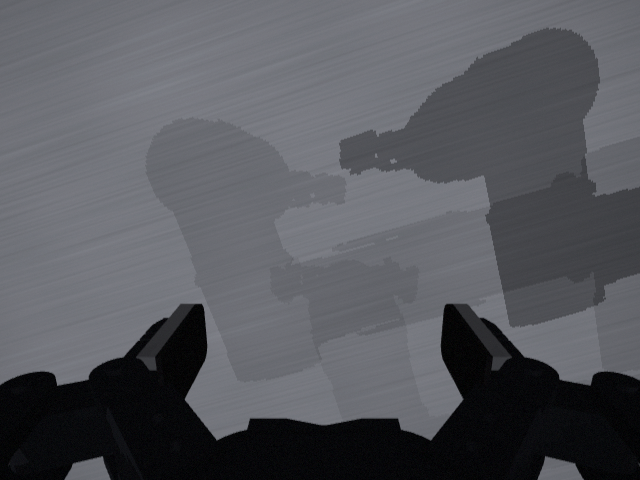

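Scene: the knob is at (303,212), the plate spans about (250,283)–(356,268), and the turntable is at the lower right. Side: the knob is at (331,207), the plate around (318,228), and the bowl at (241,318) with a spray bottle at (314,325). The wrist view shows only the empty table. Next I'll measure the plate corners and the knob.

```bash
cat > h.py <<'E'
import numpy as np,cv2,pickle
from scipy.spatial.transform import Rotation as R
def ray(c,p):
    f=240/np.tan(np.radians(c["vfov"]/2))
    d=R.from_rotvec(c["rotation"]).apply([(p[0]-c["cx"])/f,(p[1]-c["cy"])/f,1]) if np.ndim(c["rotation"])==1 else np.array(c["rotation"])@[(p[0]-c["cx"])/f,(p[1]-c["cy"])/f,1]
    return np.array(c["position"]),d/np.linalg.norm(d)
def plane(c,p,z):
    o,d=ray(c,p);return o+d*(z-o[2])/d[2]
def tri(c1,p1,c2,p2):
    o1,d1=ray(c1,p1);o2,d2=ray(c2,p2)
    t=np.linalg.lstsq(np.c_[d1,-d2],o2-o1,rcond=None)[0]
    a,b=o1+t[0]*d1,o2+t[1]*d2
    return (a+b)/2,np.linalg.norm(a-b)
def proj(c,P):
    f=240/np.tan(np.radians(c["vfov"]/2));q=R.from_rotvec(c["rotation"]).inv().apply(np.array(P)-c["position"])
    return q[:2]/q[2]*f+[c["cx"],c["cy"]]
E
python3 - <<'E'
from h import *
C={n:pickle.load(open(f"pics/{n}0.pkl","rb")) for n in("scene","side")}
K={}
for n,(kx,ky),(px,py) in(("scene",(303,212),(303,275)),("side",(331,207),(318,228))):
    c=C[n];im=c["color"].astype(int)
    x0,y0=px-75,py-60
    s=im[y0:y0+120,x0:x0+150]
    m=((s.min(2)>150)&(s.max(2)-s.min(2)<25)).astype(np.uint8)
    m=cv2.morphologyEx(m,cv2.MORPH_CLOSE,np.ones((3,3)))
    k,lab,st,_=cv2.connectedComponentsWithStats(m)
    print(n,[tuple(a) for a in st[1:] if a[4]>40])
    i=1+np.argmax(st[1:,4]);pts=np.argwhere(lab==i)[:,::-1].astype(np.int32)
    h=cv2.convexHull(pts);q=cv2.approxPolyDP(h,6,True)[:,0]+[x0,y0]
    for p in q: print("  plate",p,plane(c,p,120).round(1))
    w=im[ky-25:ky+25,kx-25:kx+25]; dark=((w.max(2)<70)|((w[:,:,0]>90)&(w[:,:,1]<60)))
    k,lab,st,ce=cv2.connectedComponentsWithStats(cv2.morphologyEx(dark.astype(np.uint8),cv2.MORPH_OPEN,np.ones((5,5))))
    i=lab[25,25];b=st[i];print("  knob",b,ce[i]+[kx-25,ky-25]);
    red=np.argwhere((w[:,:,0]>110)&(w[:,:,1]<70)).mean(0)[::-1]+[kx-25,ky-25];print("  red",red)
    cnt=cv2.findContours((lab==i).astype(np.uint8),0,2)[0][0]; ec=cv2.minEnclosingCircle(cnt);print(ec);K[n]=(np.array(ec[0])+[kx-25,ky-25],red)
    cv2.imwrite(f"pics/{n}1.png",cv2.resize(c["color"][py-90:py+60,px-100:px+100,::-1],None,fx=4,fy=4,interpolation=cv2.INTER_CUBIC))
for j in(0,1): print(tri(C["scene"],K["scene"][j],C["side"],K["side"][j]))
E
```

```text
scene [(np.int32(0), np.int32(0), np.int32(150), np.int32(120), np.int32(5381)), (np.int32(104), np.int32(0), np.int32(37), np.int32(18), np.int32(184)), (np.int32(135), np.int32(14), np.int32(15), np.int32(14), np.int32(95)), (np.int32(0), np.int32(41), np.int32(11), np.int32(16), np.int32(78)), (np.int32(23), np.int32(81), np.int32(36), np.int32(27), np.int32(457)), (np.int32(0), np.int32(84), np.int32(13), np.int32(11), np.int32(72))]
  plate [353 334] [734.5 -91.1 120. ]
  plate [327 334] [ 705.  -120.6  120. ]
  plate [243 305] [ 558.3 -173.3  120. ]
  plate [228 230] [370.2 -57.8 120. ]
  plate [292 215] [420.7  69.2 120. ]
  plate [377 257] [634.4  88.2 120. ]
  plate [372 305] [712.5 -18.1 120. ]
  knob [ 15  14  20  24 378] [302.52910053 212.54497354]
  red [302.63157895 201.05263158]
((25.0, 25.5), 11.884963989257812)
side [(np.int32(0), np.int32(0), np.int32(30), np.int32(72), np.int32(970)), (np.int32(32), np.int32(30), np.int32(47), np.int32(50), np.int32(1221)), (np.int32(91), np.int32(40), np.int32(24), np.int32(33), np.int32(344)), (np.int32(23), np.int32(55), np.int32(9), np.int32(13), np.int32(63))]
  plate [319 202] [ 583.4 -101.3  120. ]
  plate [319 239] [543.3  -1.5 120. ]
  plate [310 247] [550.6  25.  120. ]
  plate [277 238] [616.5  27.7 120. ]
  plate [294 200] [632.  -86.7 120. ]
  knob [ 15  14  21  27 376] [330.25531915 207.86170213]
  red [333.05660377 199.45283019]
((24.5, 27.5), 14.089102745056152)
(array([521.43201088,   4.80046934, 205.92315906]), np.float64(0.9849986101922094))
(array([518.71596947,   5.34021463, 229.63008347]), np.float64(1.1143826051991021))
```

View pics/scene1.png

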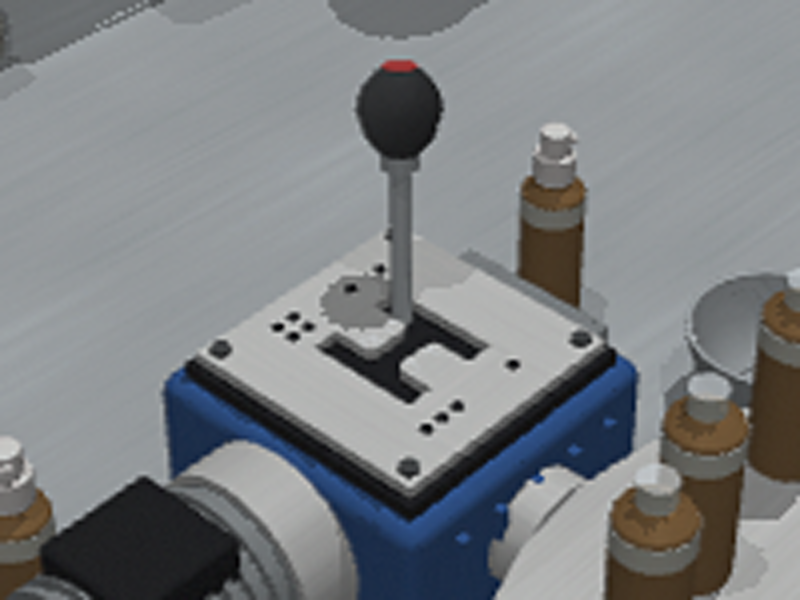

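View pics/side1.png

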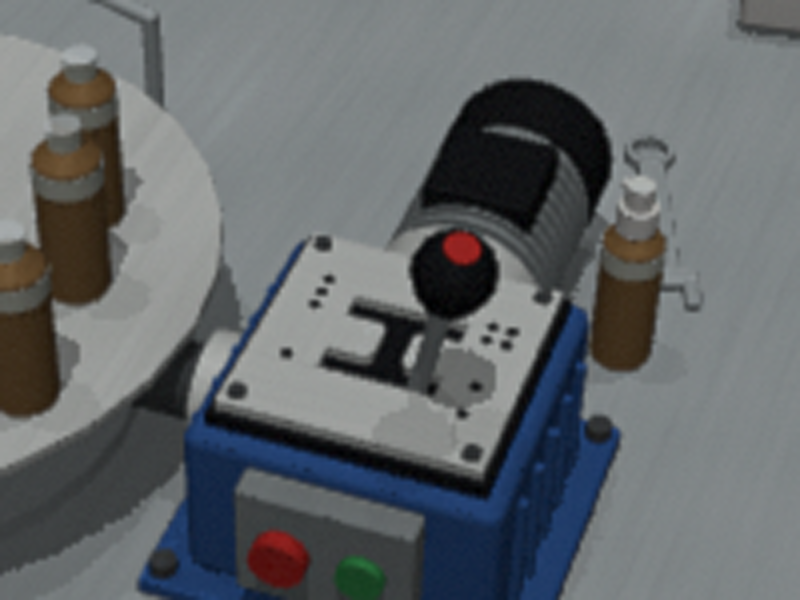

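The crops show the lever in slot 2 (near left). The screws are in scene at (220,348), (580,340), (408,467), and in side at (322,243), (237,390), (472,453), (542,297).

```bash
python3 - <<'E'
from h import *
C={n:pickle.load(open(f"pics/{n}0.pkl","rb")) for n in("scene","side")}
o={"scene":np.array([203,185]),"side":np.array([218,138])}
z=122
S={n:np.array([plane(C[n],np.array(p)/4+o[n],z) for p in v]) for n,v in dict(scene=[(408,467),(580,340),(220,348)],side=[(322,243),(237,390),(472,453),(542,297)]).items()}
print(S["scene"].round(1),S["side"].round(1))
# order: FR(motor,far), FL(far,left), NR / side: FR,FL,NL,NR
sc=S["scene"];si=S["side"]
print("mid",(sc[1]+sc[2])/2,si.mean(0),(si[0]+si[2])/2,(si[1]+si[3])/2)
a1=sc[0]-sc[2];a2=(si[0]+si[1]-si[2]-si[3])
print("yaw",[np.degrees(np.arctan2(a[1],a[0])) for a in(a1,a2)], "left dir-90",np.degrees(np.arctan2(*(sc[1]-sc[0])[[1,0]]))-90)
mid=(np.r_[(sc[1]+sc[2])/2]+si.mean(0))/2
yaw=np.arctan2(a1[1],a1[0])/2+np.arctan2(a2[1],a2[0])/2
X=np.array([np.cos(yaw),np.sin(yaw),0]);Y=np.array([-X[1],X[0],0])
for k in([521.4,4.8,206],[518.7,5.3,229.6]):
    d=np.array(k)-mid;print("knob in feeder",d@X,d@Y)
for n,P in(("scene",(303,212.5)),("side",(331.3,205.5))):
    print(plane(C[n],P,213))
hub=(444,355)
h=plane(C["scene"],hub,120)-mid;print("hub dir",np.degrees(np.arctan2(h[1],h[0])),np.linalg.norm(h[:2]))
for n,ps in dict(scene=[(342,262,0),(397,303,100),(376,331,100),(365,354,100),(207,345,0),(398,270,0)],side=[(223,240,100),(237,211,100),(243,193,100),(314,346,0),(374,228,0)]).items():
    for p in ps: print(n,p,plane(C[n],p[:2],p[2]).round(0)[:2], end=' ')
print()
E
```

```text
[[ 628.   -94.9  122. ]
 [ 623.    19.3  122. ]
 [ 512.3 -100.8  122. ]] [[624.3 -91.7 122. ]
 [618.   23.2 122. ]
 [502.1  17.9 122. ]
 [508.6 -97.5 122. ]]
mid [567.66870152 -40.73816967 122.        ] [563.24856785 -37.02377985 122.        ] [563.20519471 -36.90631428 122.        ] [563.291941   -37.14124542 122.        ]
yaw [np.float64(2.9208381349948005), np.float64(2.7261683505573555)] left dir-90 2.4702627207298633
knob in feeder -41.85344583488386 45.798252350729
knob in feeder -44.525538332098556 46.43064596733861
[528.37452872  -2.49984394 213.        ]
[521.66586052   2.48051944 213.        ]
hub dir 2.849765406650774 298.759494316956
scene (342, 262, 0) [501. 141.] scene (397, 303, 100) [728.  34.] scene (376, 331, 100) [745. -44.] scene (365, 354, 100) [765. -95.] scene (207, 345, 0) [ 491. -214.] scene (398, 270, 0) [605. 207.] side (223, 240, 100) [718.  56.] side (237, 211, 100) [733. -30.] side (243, 193, 100) [749. -86.] side (314, 346, 0) [490. 145.] side (374, 228, 0) [ 487. -201.]
```

>>> carry_out(
  series=[
    {"offset": [0,0,-0.017],"dr": [0,0,-6.6],"jaw": 1},
    {"offset": [0,0,-0.017],"dr": [0,0,-6.6],"jaw": 1},
    {"offset": [0,0,-0.017],"dr": [0,0,-6.7],"jaw": 1},
    {"offset": [0.014,0.027,0],"jaw": 1},
    {"offset": [0.014,0.027,0],"jaw": 1},
    {"offset": [0.014,0.027,0],"jaw": 1},
    {"offset": [0.014,0.027,0],"jaw": 1},
    {"offset": [0.014,0.027,0],"jaw": 1},
    {"offset": [0.014,0.027,0],"jaw": 1},
  ],
)

```text
$.series[3]: bad value
```

>>> carry_out(
  series=[
    {"offset": [0,0,-0.017],"dr": [0,0,-6.6],"jaw": 1},
    {"offset": [0,0,-0.017],"dr": [0,0,-6.6],"jaw": 1},
    {"offset": [0,0,-0.017],"dr": [0,0,-6.7],"jaw": 1},
    {"offset": [0.014,0.027,0],"dr": [0,0,0],"jaw": 1},
    {"offset": [0.014,0.027,0],"dr": [0,0,0],"jaw": 1},
    {"offset": [0.014,0.027,0],"dr": [0,0,0],"jaw": 1},
    {"offset": [0.014,0.027,0],"dr": [0,0,0],"jaw": 1},
    {"offset": [0.014,0.027,0],"dr": [0,0,0],"jaw": 1},
    {"offset": [0.014,0.027,0],"dr": [0,0,0],"jaw": 1},
  ],
)

```text
time: 0.9
tcp_pos: [254.0, 366.4, 299.1]
tool_rot: [3.14, 0.077, -0.0]
contact_force: [1.6, -0.8, 0.5]
finger_gap: 0.001
grip_force: 0.0
```

>>> carry_out(
  series=[
    {"offset": [0.0165,0.031,0],"dr": [0,0,0],"jaw": 1},
    {"offset": [0.0165,0.031,0],"dr": [0,0,0],"jaw": 1},
    {"offset": [0.0165,0.031,0],"dr": [0,0,0],"jaw": 1},
    {"offset": [0.0165,0.031,0],"dr": [0,0,0],"jaw": 1},
    {"offset": [0.0165,0.031,0],"dr": [0,0,0],"jaw": 1},
    {"offset": [0.0165,0.031,0],"dr": [0,0,0],"jaw": 1},
    {"offset": [0.0165,0.031,0],"dr": [0,0,0],"jaw": 1},
    {"offset": [0.0165,0.031,0],"dr": [0,0,0],"jaw": 1},
    {"offset": [0.0165,0.031,0],"dr": [0,0,0],"jaw": 1},
    {"offset": [0.0165,0.031,0],"dr": [0,0,0],"jaw": 1},
    {"offset": [0.0165,0.031,0],"dr": [0,0,0],"jaw": 1},
    {"offset": [0,0,0],"dr": [0,0,0],"jaw": 1},
  ],
)

```text
time: 1.9
tcp_pos: [453.0, 31.8, 298.5]
tool_rot: [3.139, 0.068, -0.002]
contact_force: [-0.8, 0.7, -1.2]
finger_gap: -0.002
grip_force: 0.0
```

```bash
python3 - <<'E'
from bench import readout,capture
from h import *
print(readout.sense()["tcp_pos"])
ims=[]
for n in("scene","side","wrist"):
    c=capture(n);pickle.dump(c,open(f"pics/{n}2.pkl","wb"));im=c["color"][:,:,::-1]
    ims.append(im)
w=np.vstack([np.hstack([cv2.resize(ims[0][110:310,200:400],(400,400)),cv2.resize(ims[1][100:300,220:420],(400,400))])])
cv2.imwrite("pics/w2.png",ims[2]);cv2.imwrite("pics/c2.png",w)
E
```

```text
[452.99641721  31.7864519  298.50940621]
```

View pics/w2.png

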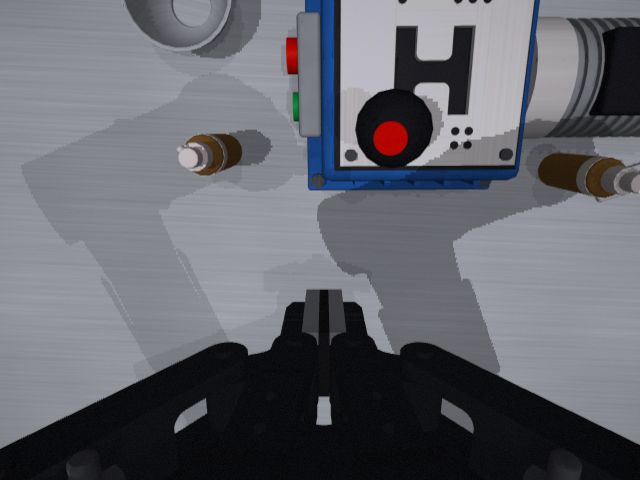

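The wrist view shows the knob at (394,128), radius about 38, the H with its slots at columns ~405 and ~463, the plate's near edge at row ~167, and the shut fingertips at (324,292).

```bash
python3 - <<'E'
from h import *
c=pickle.load(open("pics/wrist2.pkl","rb"))
yaw=np.radians(2.8);X=np.array([np.cos(yaw),np.sin(yaw),0]);Y=np.array([-X[1],X[0],0])
print(c["position"],R.from_rotvec(c["rotation"]).as_matrix().round(3).tolist())
k=plane(c,(394.5,128),209)
tl,tr=plane(c,(350,155),122),plane(c,(505.5,154),122)
print("knob",k,"screws NL,NR",tl,tr,"yaw",np.degrees(np.arctan2(*(tl-tr)[[1,0]]))-90)
A=plane(c,(395,27),120);B=plane(c,(474,26),120);print("slot outer corners far",A,B, np.linalg.norm(A-B))
Cc=plane(c,(458,114),120);print("near right slot end",Cc)
mid=(tl+tr)/2+57.7*X;mid[2]=120
mid2=(A+B)/2-29.5*X
print("mid",mid,mid2)
for m in(mid,mid2):
  d=k-m;print(d@X,d@Y)
print("fingers at tip height", plane(c,(303,290),281.5),plane(c,(344,290),281.5))
E
```

```text
[518.92729     37.55506656 424.83306151] [[0.046, -0.962, -0.268], [-0.999, -0.044, -0.014], [0.001, 0.268, -0.963]]
knob [5.22625755e+02 1.66072889e-01 2.09000000e+02] screws NL,NR [503.20302874  16.5584186  122.        ] [509.33009083 -99.72611289 122.        ] yaw 3.016140331399214
slot outer corners far [591.38713977  -9.2229012  120.        ] [594.57636103 -63.9972636  120.        ] 54.867129582927966
near right slot end [536.15927717 -60.89939757 120.        ]
mid [563.89767391 -38.76521543 120.        ] [563.51696935 -38.05115061 120.        ]
-39.32086112032515 40.90093342602312
-38.975492973901275 40.16912377182747
fingers at tip height [459.32998864  42.58838993 281.5       ] [460.06175497  26.64224449 281.5       ]
```

>>> carry_out(
  series=[
    {"offset": [0.0115,0.0175,0],"dr": [0,0,0],"jaw": 1},
    {"offset": [0.0115,0.0175,0],"dr": [0,0,0],"jaw": 1},
    {"offset": [0,0,0],"dr": [0,0,0],"jaw": 1},
    {"offset": [0,0,0.022],"dr": [0,0,0],"jaw": 1},
    {"offset": [0,0,0.022],"dr": [0,0,0],"jaw": 1},
    {"offset": [0,0,0.022],"dr": [0,0,0],"jaw": 1},
    {"offset": [0,0,0.022],"dr": [0,0,0],"jaw": 1},
    {"offset": [0,0,0],"dr": [0,0,0],"jaw": 1},
    {"offset": [0,0,0],"dr": [0,0,0],"jaw": 1},
  ],
)

```text
time: 2.8
tcp_pos: [475.4, 3.1, 211.2]
tool_rot: [3.14, 0.079, -0.003]
contact_force: [-0.2, 0.0, 2.3]
finger_gap: -0.001
grip_force: 0.0
```

>>> carry_out(
  series=[
    {"offset": [0.005,0.005,0],"dr": [0,0,0],"jaw": 1},
    {"offset": [0.005,0,0],"dr": [0,0,0],"jaw": 1},
    {"offset": [0.005,0,0],"dr": [0,0,0],"jaw": 1},
    {"offset": [0.005,0,0],"dr": [0,0,0],"jaw": 1},
    {"offset": [0.005,0,0],"dr": [0,0,0],"jaw": 1},
    {"offset": [0.005,0,0],"dr": [0,0,0],"jaw": 1},
    {"offset": [0.004,0,0],"dr": [0,0,0],"jaw": 1},
    {"offset": [0,0,0],"dr": [0,0,0],"jaw": 1},
    {"offset": [0,0,0],"dr": [0,0,0],"jaw": 1},
  ],
)

```text
time: 3.55
tcp_pos: [510.6, -1.1, 211.1]
tool_rot: [3.141, 0.076, -0.0]
contact_force: [-2.9, 0.6, 1.0]
finger_gap: 0.002
grip_force: 1.1
```

```bash
cat >> h.py <<'E'
MID=np.array([563.8,-38.5,0]);_y=np.radians(2.8)
X=np.array([np.cos(_y),np.sin(_y),0]);Y=np.array([-X[1],X[0],0])
def look(tag):
    from bench import readout,capture
    s=readout.sense();d=s["tcp_pos"]-MID;print("tcp f",(d@X).round(1),(d@Y).round(1),s["tcp_pos"][2].round(1),"F",s["contact_force"].round(1),s["time"])
    c=capture("wrist");cv2.imwrite(f"pics/w{tag}.png",c["color"][:,:,::-1]);im=c["color"].astype(int)
    m=((im[:,:,0]>150)&(im[:,:,1]<60)).astype(np.uint8)
    n,lab,st,ce=cv2.connectedComponentsWithStats(m)
    for i in range(1,n):
        if st[i,4]>120:
            q=plane(c,ce[i],232)-MID; print("red",ce[i].round(0),st[i,4],"f at z232",(q@X).round(1),(q@Y).round(1))
E
python3 -c "
from h import *
look(3)
c=pickle.load(open('pics/wrist2.pkl','rb'));q=plane(c,(391,139),229)-MID;print(q@X,q@Y)"
```

```text
tcp f -51.3 40.0 211.1 F [-2.9  0.6  1. ] 3.55
red [219. 124.] 266 f at z232 17.9 66.0
-44.47180811618097 45.554746649891854
```

View pics/w3.png

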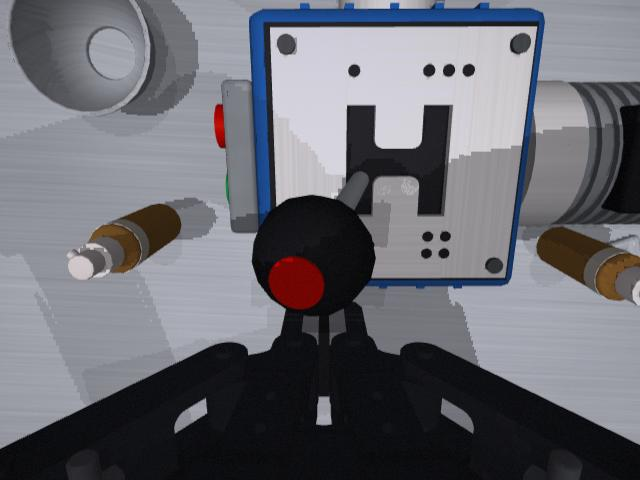

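The knob is at (314,256), radius 61, touching the shut fingertips, and the rod is still in slot 2 near the channel. I'll get the tilt from the red spot by intersecting its ray with a sphere of radius 210 mm about the pivot.

```bash
cat >> h.py <<'E'
def tilt(c,p):
    o,d=ray(c,p);o=o-MID-[0,0,30];b=o@d;t=-b-np.sqrt(b*b-(o@o-210**2));q=o+t*d;x,y,z=q@X,q@Y,q[2]
    return np.round([np.arcsin(x/210),np.arctan2(-y,z)],3)
def look(tag):
    from bench import readout,capture
    s=readout.sense();d=s["tcp_pos"]-MID;print("tcp f",(d@X).round(1),(d@Y).round(1),s["tcp_pos"][2].round(1),"F",s["contact_force"].round(1),s["time"].round(2))
    c=capture("wrist");cv2.imwrite(f"pics/w{tag}.png",c["color"][:,:,::-1]);spot(c)
def spot(c):
    im=c["color"].astype(int)
    m=((im[:,:,0]>80)&(im[:,:,1]<40)&(im[:,:,2]<40)).astype(np.uint8)
    n,lab,st,ce=cv2.connectedComponentsWithStats(m)
    for i in range(1,n):
        if st[i,4]>120: print("red",ce[i].round(0),st[i,4],"l,c",tilt(c,ce[i]))
E
python3 -c "
from h import *
spot(pickle.load(open('pics/wrist2.pkl','rb')));look(3)"
```

```text
red [292.  55.] 372 l,c [-0.027 -0.46 ]
red [390. 138.] 955 l,c [-0.211 -0.227]Traceback (most recent call last):
  File "<string>", line 3, in <module>
    spot(pickle.load(open('pics/wrist2.pkl','rb')));look(3)
                                                    ~~~~^^^
  File "h.py", line 33, in look
    s=readout.sense();d=s["tcp_pos"]-MID;print("tcp f",(d@X).round(1),(d@Y).round(1),s["tcp_pos"][2].round(1),"F",s["contact_force"].round(1),s["time"].round(2))
                                                                                                                                              ^^^^^^^^^^^^^^^
AttributeError: 'float' object has no attribute 'round'
```

Before contact the tilt was l = -0.211, c = -0.227, which matches slot 2, so the gauge works.

```bash
sed -i 's/s\["time"\].round(2)/s["time"]/' h.py; python3 -c "
from h import *
look(3)"
```

```text
tcp f -51.5 40.0 211.0 F [-1.7  0.2  0.6] 3.6
red [219. 125.] 356 l,c [ 0.084 -0.325]
red [296. 282.] 2261 l,c [-0.118 -0.227]
```

>>> carry_out(
  series=[
    {"offset": [0.005,0,0],"dr": [0,0,0],"jaw": 1},
    {"offset": [0.005,0,0],"dr": [0,0,0],"jaw": 1},
    {"offset": [0.005,0,0],"dr": [0,0,0],"jaw": 1},
    {"offset": [0.004,0,0],"dr": [0,0,0],"jaw": 1},
    {"offset": [0.003,0,0],"dr": [0,0,0],"jaw": 1},
    {"offset": [0,0,0],"dr": [0,0,0],"jaw": 1},
    {"offset": [0,0,0],"dr": [0,0,0],"jaw": 1},
  ],
)

```text
time: 4.23
tcp_pos: [532.6, -0.0, 211.1]
tool_rot: [3.141, 0.076, 0.0]
contact_force: [-2.7, -0.0, 1.3]
finger_gap: -0.0
grip_force: 0.9
```

```bash
python3 -c "
from h import *
look(4)"
```

```text
tcp f -29.2 40.0 211.1 F [-2.7 -0.   1.3] 4.2333
red [222. 160.] 334 l,c [ 0.146 -0.33 ]
red [294. 276.] 2468 l,c [-0.002 -0.228]
```

>>> carry_out(
  series=[
    {"offset": [-0.015,0,0],"dr": [0,0,0],"jaw": 1},
    {"offset": [-0.015,0,0],"dr": [0,0,0],"jaw": 1},
    {"offset": [0,-0.025,0],"dr": [0,0,0],"jaw": 1},
    {"offset": [0,-0.03,0],"dr": [0,0,0],"jaw": 1},
    {"offset": [0,0,0],"dr": [0,0,0],"jaw": 1},
    {"offset": [0.02,0,0],"dr": [0,0,0],"jaw": 1},
    {"offset": [0.02,0,0],"dr": [0,0,0],"jaw": 1},
    {"offset": [0.019,0,0],"dr": [0,0,0],"jaw": 1},
    {"offset": [0,0,0],"dr": [0,0,0],"jaw": 1},
    {"offset": [0,0,0],"dr": [0,0,0],"jaw": 1},
  ],
)

```text
time: 5.12
tcp_pos: [559.2, 56.3, 210.6]
tool_rot: [3.14, 0.075, -0.0]
contact_force: [0.2, -0.0, -1.3]
finger_gap: 0.001
grip_force: 0.0
```

```bash
python3 -c "
from h import *
look(5)"
```

```text
tcp f 0.1 94.9 210.6 F [ 0.2 -0.  -1.3] 5.1167
red [311. 203.] 555 l,c [ 0.217 -0.5  ]
red [491. 361.] 977 l,c [ 0.014 -0.218]
```

>>> carry_out(
  series=[
    {"offset": [0,0.006,0],"dr": [0,0,0],"jaw": 1},
    {"offset": [0,0.006,0],"dr": [0,0,0],"jaw": 1},
    {"offset": [0,0.006,0],"dr": [0,0,0],"jaw": 1},
    {"offset": [0,0.006,0],"dr": [0,0,0],"jaw": 1},
    {"offset": [0,0.006,0],"dr": [0,0,0],"jaw": 1},
    {"offset": [0,0.006,0],"dr": [0,0,0],"jaw": 1},
    {"offset": [0,0.006,0],"dr": [0,0,0],"jaw": 1},
    {"offset": [0,0.006,0],"dr": [0,0,0],"jaw": 1},
    {"offset": [0,0,0],"dr": [0,0,0],"jaw": 1},
    {"offset": [0,0,0],"dr": [0,0,0],"jaw": 1},
  ],
)

```text
time: 6.0
tcp_pos: [560.8, 7.7, 211.1]
tool_rot: [3.14, 0.075, -0.001]
contact_force: [0.7, 1.1, 2.0]
finger_gap: 0.002
grip_force: 0.8
```

```bash
python3 -c "
from h import *
look(6)"
```

```text
tcp f -0.7 46.3 211.1 F [0.7 1.1 2. ] 6.0
red [234. 202.] 325 l,c [ 0.224 -0.359]
```

View pics/w6.png

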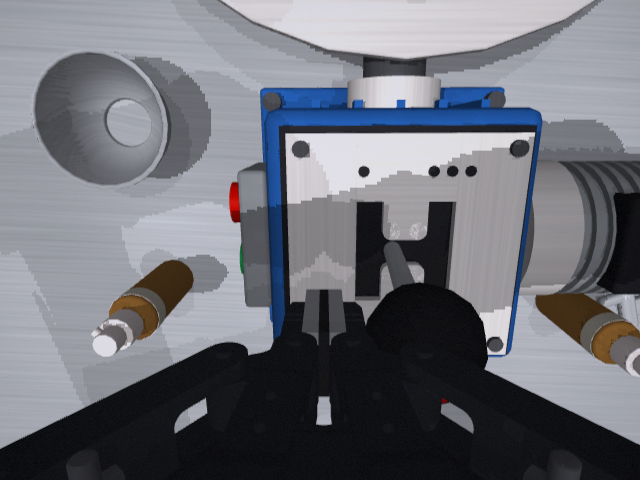

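The wrist view shows the rod at (395,250), inside the neutral channel, with the knob at (427,335) against the right side of the fingers. I'll continue right.

>>> carry_out(
  series=[
    {"offset": [0,0.006,0],"dr": [0,0,0],"jaw": 1},
    {"offset": [0,0.006,0],"dr": [0,0,0],"jaw": 1},
    {"offset": [0,0.006,0],"dr": [0,0,0],"jaw": 1},
    {"offset": [0,0.006,0],"dr": [0,0,0],"jaw": 1},
    {"offset": [0,0.006,0],"dr": [0,0,0],"jaw": 1},
    {"offset": [0,0.006,0],"dr": [0,0,0],"jaw": 1},
    {"offset": [0,0.006,0],"dr": [0,0,0],"jaw": 1},
    {"offset": [0,0.006,0],"dr": [0,0,0],"jaw": 1},
    {"offset": [0,0,0],"dr": [0,0,0],"jaw": 1},
    {"offset": [0,0,0],"dr": [0,0,0],"jaw": 1},
  ],
)

```text
time: 6.88
tcp_pos: [563.0, -40.3, 210.7]
tool_rot: [3.14, 0.075, -0.002]
contact_force: [0.7, 0.5, -0.7]
finger_gap: 0.001
grip_force: 0.4
```

```bash
python3 - <<'E'
from h import *
look(7)
from bench import capture
for n in("scene","side"):
    c=capture(n);im=c["color"].astype(int);m=((im[:,:,0]>110)&(im[:,:,1]<70)&(im[:,:,2]<70)).astype(np.uint8)
    k,lab,st,ce=cv2.connectedComponentsWithStats(m)
    for i in range(1,k):
        if st[i,4]>8: print(n,ce[i].round(1),st[i,4],tilt(c,ce[i]))
E
```

```text
tcp f -0.9 -1.7 210.7 F [ 0.7  0.5 -0.7] 6.8833
red [462. 353.] 277 l,c [0.023 0.203]
side [287.9 273.2] 38 [-0.037 -0.935]
```

>>> carry_out(
  series=[
    {"offset": [0,0.003,0],"dr": [0,0,0],"jaw": 1},
    {"offset": [0,0.003,0],"dr": [0,0,0],"jaw": 1},
    {"offset": [0,0.003,0],"dr": [0,0,0],"jaw": 1},
    {"offset": [0,0.002,0],"dr": [0,0,0],"jaw": 1},
    {"offset": [0,0,0],"dr": [0,0,0],"jaw": 1},
    {"offset": [0,0,0],"dr": [0,0,0],"jaw": 1},
  ],
)

```text
time: 7.53
tcp_pos: [563.7, -50.7, 211.2]
tool_rot: [3.141, 0.076, -0.0]
contact_force: [-0.2, 2.1, -2.1]
finger_gap: 0.002
grip_force: 1.1
```

```bash
python3 -c "
from h import *
look(8)"
```

```text
tcp f -0.7 -12.2 211.2 F [-0.2  2.1 -2.1] 7.5333
red [458. 350.] 367 l,c [0.021 0.254]
```

View pics/w8.png

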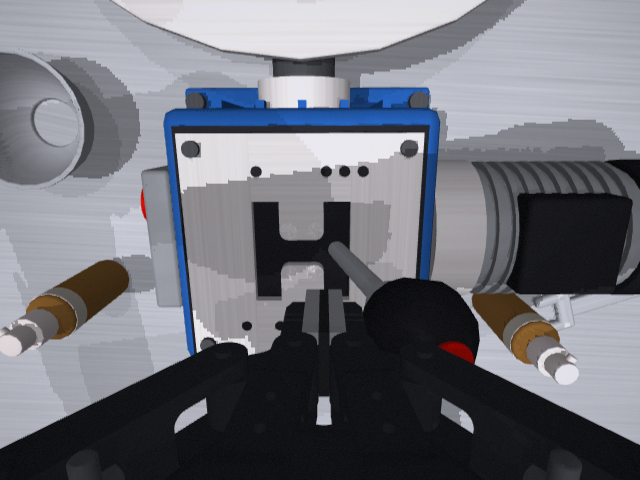

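The rod enters the plate at (336,250), in the right-hand slot's column (324–350) and level with the channel. So it is in right-hand neutral. Now I'll move round behind the knob.

>>> carry_out(
  series=[
    {"offset": [0,-0.018,0],"dr": [0,0,0],"jaw": 1},
    {"offset": [-0.02,0,0],"dr": [0,0,0],"jaw": 1},
    {"offset": [-0.025,0,0],"dr": [0,0,0],"jaw": 1},
    {"offset": [-0.015,0,0],"dr": [0,0,0],"jaw": 1},
    {"offset": [0,0,0],"dr": [0,0,0],"jaw": 1},
    {"offset": [0,0.024,0],"dr": [0,0,0],"jaw": 1},
    {"offset": [0,0.024,0],"dr": [0,0,0],"jaw": 1},
    {"offset": [0,0,0],"dr": [0,0,0],"jaw": 1},
    {"offset": [0,0,0],"dr": [0,0,0],"jaw": 1},
  ],
)

```text
time: 8.33
tcp_pos: [505.8, -84.7, 211.7]
tool_rot: [3.14, 0.073, 0.001]
contact_force: [0.0, 0.3, -0.3]
finger_gap: 0.003
grip_force: 0.0
```

```bash
python3 -c "
from h import *
look(9)"
```

```text
tcp f -60.2 -43.3 211.7 F [ 0.   0.3 -0.3] 8.3333
red [344. 159.] 3129 l,c [0.001 0.237]
```

Right-hand neutral is confirmed: l = 0.001, c = 0.237. Pushing forward now.

>>> carry_out(
  series=[
    {"offset": [0.013,0,0],"dr": [0,0,0],"jaw": 1},
    {"offset": [0.013,0,0],"dr": [0,0,0],"jaw": 1},
    {"offset": [0.006,0,0],"dr": [0,0,0],"jaw": 1},
    {"offset": [0.006,0,0],"dr": [0,0,0],"jaw": 1},
    {"offset": [0.006,0,0],"dr": [0,0,0],"jaw": 1},
    {"offset": [0.006,0,0],"dr": [0,0,0],"jaw": 1},
    {"offset": [0.006,0,0],"dr": [0,0,0],"jaw": 1},
    {"offset": [0.006,0,0],"dr": [0,0,0],"jaw": 1},
    {"offset": [0.006,0,0],"dr": [0,0,0],"jaw": 1},
    {"offset": [0.003,0,0],"dr": [0,0,0],"jaw": 1},
    {"offset": [0,0,0],"dr": [0,0,0],"jaw": 1},
    {"offset": [0,0,0],"dr": [0,0,0],"jaw": 1},
  ],
)

```text
time: 9.38
tcp_pos: [576.3, -79.7, 210.8]
tool_rot: [-3.14, -0.076, 0.001]
contact_force: [-1.1, 0.2, -1.1]
finger_gap: 0.003
grip_force: 0.7
```

```bash
python3 -c "
from h import *
look(10)"
```

```text
tcp f 10.5 -41.8 210.8 F [-1.1  0.2 -1.1] 9.3833
red [344. 257.] 2479 l,c [0.209 0.238]
```

>>> carry_out(
  series=[
    {"offset": [0.002,0,0],"dr": [0,0,0],"jaw": 1},
    {"offset": [0.002,0,0],"dr": [0,0,0],"jaw": 1},
    {"offset": [0.002,0,0],"dr": [0,0,0],"jaw": 1},
    {"offset": [0.001,0,0],"dr": [0,0,0],"jaw": 1},
    {"offset": [0,0,0],"dr": [0,0,0],"jaw": 1},
    {"offset": [0,0,0],"dr": [0,0,0],"jaw": 1},
    {"offset": [0,0,0],"dr": [0,0,0],"jaw": 1},
  ],
)

```text
time: 10.02
tcp_pos: [583.3, -79.7, 211.3]
tool_rot: [3.141, 0.076, 0.0]
contact_force: [-3.5, 0.7, -2.1]
finger_gap: 0.004
grip_force: 1.2
```

```bash
python3 -c "
from h import *
look(11)"
```

```text
tcp f 17.4 -42.1 211.3 F [-3.5  0.7 -2.1] 10.0167
red [342. 254.] 2398 l,c [0.243 0.238]
```

>>> carry_out(
  series=[
    {"offset": [0.001,0,0],"dr": [0,0,0],"jaw": 1},
    {"offset": [0.001,0,0],"dr": [0,0,0],"jaw": 1},
    {"offset": [0,0,0],"dr": [0,0,0],"jaw": 1},
    {"offset": [0,0,0],"dr": [0,0,0],"jaw": 1},
  ],
)

```text
time: 10.4
tcp_pos: [585.1, -79.6, 211.2]
tool_rot: [3.141, 0.076, -0.001]
contact_force: [-3.6, 0.2, -1.4]
finger_gap: 0.001
grip_force: 1.7
```

```bash
python3 -c "
from h import *
look(12)"
```

```text
tcp f 19.3 -42.1 211.2 F [-3.6  0.2 -1.4] 10.4
red [341. 254.] 2385 l,c [0.253 0.238]
```

One more millimetre, then retreat.

>>> carry_out(
  series=[
    {"offset": [0.001,0,0],"dr": [0,0,0],"jaw": 1},
    {"offset": [0,0,0],"dr": [0,0,0],"jaw": 1},
    {"offset": [0,0,0],"dr": [0,0,0],"jaw": 1},
    {"offset": [-0.01,0,0],"dr": [0,0,0],"jaw": 1},
    {"offset": [-0.02,0,0],"dr": [0,0,0],"jaw": 1},
    {"offset": [-0.02,0,0],"dr": [0,0,0],"jaw": 1},
    {"offset": [-0.02,0,-0.02],"dr": [0,0,0],"jaw": 1},
    {"offset": [-0.01,0,-0.03],"dr": [0,0,0],"jaw": 1},
    {"offset": [0,0,-0.03],"dr": [0,0,0],"jaw": 1},
    {"offset": [0,0,0],"dr": [0,0,0],"jaw": 1},
    {"offset": [0,0,0],"dr": [0,0,0],"jaw": 1},
    {"offset": [0,0,0],"dr": [0,0,0],"jaw": 1},
  ],
)

```text
time: 11.45
tcp_pos: [507.1, -83.3, 291.7]
tool_rot: [-3.14, -0.076, -0.004]
contact_force: [0.5, -1.2, -0.4]
finger_gap: -0.001
grip_force: 0.0
```

```bash
python3 -c "
from h import *
look(13)"
```

```text
tcp f -58.8 -42.0 291.7 F [ 0.5 -1.2 -0.4] 11.45
red [335.  25.] 1110 l,c [0.259 0.238]
```

View pics/w13.png

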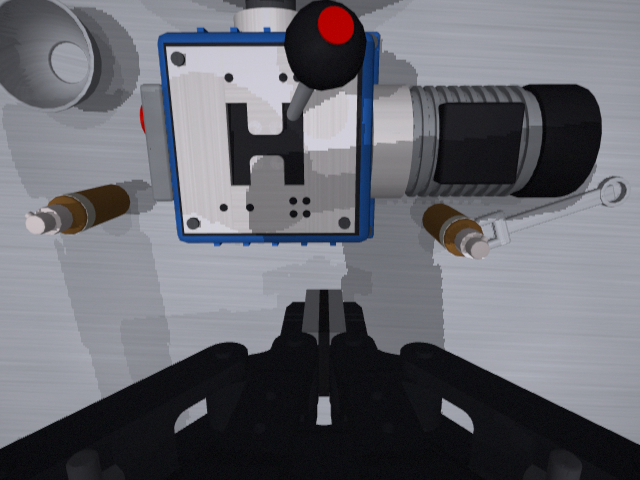

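The lever is home in third: the rod is at (294,110) at the far end of the right slot, l = 0.259, c = 0.238. The arm is clear and nothing else has moved.

```bash
python3 -c "
from bench import robot
print(robot.hand_in())"
```

```text
the job is handed in; nothing more can be done
None
```

The lever is home in third gear (measured tilt 0.259 rad forward, 0.238 rad to the right), pushed there via right-hand neutral with about 4 N at most in the readings between moves; I saw nothing else disturbed, and the job is handed in, with no verdict returned.

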